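Put the overnight tent gear away

ROBOT

A 6-joint arm with a two-finger parallel gripper is mounted at the origin on the work surface. World frame = base frame: x ahead of the robot, y to its left, z up, the work surface at z = 0. Lengths are in m, angles in rad, forces in N, time in s.
With the tool pointing down it reaches from about 0.3 to 0.775 m from the base axis. Payload 14.6 kg.
Tool frame: the origin (TCP) lies at the very end of the fingers, on their centre line; the grasp point (between the pads) lies 19 mm behind it; z points along the fingers, y is the line along which they close (so a half turn about z gives the same grasp; the last joint's range is limited). The gripper opens to 94 mm and grips with 3 to 60 N. Pads are 16 mm wide; open, the fingers measure 119 mm over their backs; the gripper's body (75 mm by 177 mm) begins 78 mm behind the grasp point.
Start: joints at [-1.393, 0.3, 1.521, -0, 1.321, -0.067], TCP at [0.133, -0.534, 0.205] pointing down, gripper open.
Joint ranges: [-3.03, 3.03], [-0.79, 2.21], [0.23, 2.52], [-1.04, 4.18], [0, 3.07], [-2.55, 2.55]. Speed limits (rad/s): [2.22, 2.22, 2.57, 3.14, 3.14, 3.14].

INTERFACE

Orientations are given as [roll, pitch, yaw] about the fixed x, y, z axes, in that order (R = Rz(yaw) Ry(pitch) Rx(roll)).
In Python, from station import ctrl gives the robot as it stands.
- The arm moves only by the tool carry_out, never from a script. Its argument "motion" is text: rows parted by semicolons, each of 7 numbers parted by spaces: the shift along the world's x, y, z in m, then the turn, a rotation vector about the world's x, y, z in degrees, then the closure in counts, from 0 (fully open) to 255 (shut). In form: dx dy dz wx wy wz hand; .... A call has 1 to 20 rows; each row shifts and turns the commanded pose from where the row before left it; what a row does not reach is not made up. A row lasts 1/12 s, in which the tool goes at most 41.7 mm and 7.16 degrees, less where a joint would pass 70% of its speed; a pose out of reach is approached as far as the arm can. A call is refused whole if a number of a shift passes 0.0417 or a number of a turn 7.16, either way. A call with a gripper value outside its range is refused whole. The fingers move at their own pace and stop on an object; "grip_force" is the grip in N (left out, the last holds). Time passes only in rows, so rows that do not move let the fingers close. It gives the time, the measured TCP pose, the force, the opening and the grip force at its end, in the units of the state.
- ctrl.get_obs(): the state, without advancing time (a new reading comes with each control period).
- ctrl.camera(name): name is "scene" or "top" or "wrist"; returns a dict with "pixels" (400x640x3 uint8, red, green, blue), "range_z" (400x640 float32, m along the optical axis (not along the pixel's ray), 0 where there is no reading), "K" (3x3 intrinsics, pixels), "position" and "attitude" of the camera in the world. Camera axes: x right, y up, looking along -z (the intrinsics and any distortion apply to the point x, -y, -z); pixel columns grow to the right and rows downward; lengths in m; the calibration is good to about 2 mm. The wrist camera is an equidistant fisheye: a pixel r from the principal point sees the ray r / f radians off the axis. A picture is of the moment at which its call begins.
- ctrl.hand_in(): hands the job in; it is judged then, once.
The state is a dict: "time_s": time; "qpos": joint angles; "joint_vel": joint speeds; "tau": joint torques, N m; "ee_pos": TCP position; "eef_rot": TCP orientation; "force": force on the tool from outside, world axes, zero at the start; "moment": the same for the moment, N m; "grip_width": finger opening in m; "grip_force": force on a finger pad.
Only numpy, scipy, OpenCV 4.12 (cv2) and the standard library are available. Lean on these libraries where they do the work, as an engineer would, in place of code of your own. Each camera call takes 0.05 s, during which the arm holds its last target. There are 200 camera calls.

TASK

The overnight tent gear has been left in one stack on the hallway console: take it apart from the top down, one thing at a time, and set each thing flat, right way up and squarely into its own place. The lantern goes in the round charging dock, the power bank in the rectangular charging dock, the first-aid tin in the wooden tray, and last the peg rack with its pegs in the long cradle with the steel end brackets. Set things down rather than dropping them, and do not knock the upturned glass or the mallet.

Things in the scene. Friction and masses are not known exactly. Their poses are not given: they have to be found in the camera images.
- lantern: small round camping lantern, grey base and white diffuser with a domed top, on top of the stack at the start; 54 mm diameter, straight-sided up to 30 mm, 42 mm high in all; about 0.13 kg. Origin: centre of its underside, z up.
- power_bank: black power bank, a flat slab 58 mm wide (its x) by 92 mm long (its y) by 24 mm high, about 0.24 kg; second from the top, the lantern stands on it. Origin: centre of its underside, z up.
- aid_tin: bare aluminium first-aid tin with a closed lid, 60 mm wide (its x) by 122 mm long (its y) by 34 mm high, about 0.22 kg; third from the top, under the power bank. Origin: centre of its underside, z up. The lid does not come off.
- peg_rack: slotted wooden peg rack, six silver pin pegs fixed in its slots; bottom of the stack, on the console. Block 58 mm wide (its x), 210 long (its y), 34 high, about 0.35 kg; peg hooks stand 12 mm above it within 30 mm of its +y end. Origin: centre of its underside, z up. The bank and tin above lie along its length within 0.15 rad, all centred within 15 mm.
- lantern_dock: the lantern's place: fixed round black charging dock, 92 mm outer diameter, floor 8 mm above the console, inside a rim of 76 mm inner diameter that stands 5 mm above that floor. Origin: its centre at console height.
- bank_dock: the power bank's place: fixed flat grey charging dock 90 mm (its x) by 124 mm (its y), floor 8 mm above the console; lips at the four corners only, 6 mm above the floor, bound a space of 80 by 114 mm; the middle 72 mm of each long side has no lip. Origin: its centre at console height.
- aid_tray: the first-aid tin's place: fixed shallow wooden tray 94 mm (its x) by 156 mm (its y), floor 8 mm above the console; walls 16 mm above the floor bound a space of 82 by 144 mm; the middle 69 mm of each long wall is cut away for fingers. Origin: its centre at console height.
- rack_cradle: the peg rack's place: fixed long wooden board 94 mm (its x) by 250 mm (its y), top 8 mm above the console, with a folded steel bracket at each end, walls 18 mm above the board; they bound a space of 78 by 232 mm; the middle 146 mm of each long side is open. The rack may lie either way round. Origin: its centre at console height.
- tumbler: small glass tumbler standing upside down, 64 mm across at its rim (below), 86 mm high, loose, among the task's things; leave it alone. Origin: centre of its lower face, on the console.
- mallet: yellow plastic peg mallet lying on the console, loose, at the right-hand side; head 95 mm long (along its y) and 48 mm thick, handle 257 mm along its -x; leave it alone. Origin: on the console under the head's centre.
Mind the look-alikes: they are no part of the job. What is shaped like the aid_tin but purple or red is not meant.

How it is judged:
On the way, in this order (a step that is already met when the one before it is completed fails the run):
1. the lantern stands in the round dock, released (horizontal distance between lantern and lantern_dock below 0.0135 m and z of lantern in the frame of lantern_dock between 0.005 and 0.0115 m and angle between lantern's own z axis and vertical below 0.08 rad and linear speed of lantern below 0.02 m/s and contact force between lantern and the fingers below 0.5 N), for 0.2 s.
2. the power bank lies in the rectangular charging dock, released (horizontal distance between power_bank and bank_dock below 0.016 m and z of power_bank in the frame of bank_dock between 0.005 and 0.0115 m and angle between power_bank's own z axis and vertical below 0.08 rad and angle between the y axis of power_bank and the y axis of bank_dock, either way round below 0.2 rad and linear speed of power_bank below 0.02 m/s and contact force between power_bank and the fingers below 0.5 N), for 0.2 s.
3. the first-aid tin lies in the wooden tray, released (horizontal distance between aid_tin and aid_tray below 0.016 m and z of aid_tin in the frame of aid_tray between 0.005 and 0.0115 m and angle between aid_tin's own z axis and vertical below 0.08 rad and angle between the y axis of aid_tin and the y axis of aid_tray, either way round below 0.2 rad and linear speed of aid_tin below 0.02 m/s and contact force between aid_tin and the fingers below 0.5 N), for 0.2 s.
4. the peg rack lies in the long cradle, released (horizontal distance between peg_rack and rack_cradle below 0.016 m and z of peg_rack in the frame of rack_cradle between 0.005 and 0.0115 m and angle between peg_rack's own z axis and vertical below 0.08 rad and angle between the y axis of peg_rack and the y axis of rack_cradle, either way round below 0.2 rad and linear speed of peg_rack below 0.02 m/s and contact force between peg_rack and the fingers below 0.5 N), for 0.2 s.
At the end, for the whole second after the job is handed in: Each thing rests released, upright (under 0.08 rad) and still on the floor of its own place: lantern within 13.5 mm of the dock's centre; power bank, tin and rack within 16 mm of theirs and within 0.2 rad of its length, either way round. Order: lantern, power bank, tin, rack (all of step 1 and all of step 2 and all of step 3 and all of step 4); the robot touches nothing.
It fails at once if the upturned glass is knocked: moved more than 25 mm or tipped (distance of tumbler from where it was at the start of the episode above 0.025 m or angle between tumbler's own z axis and vertical above 0.3 rad).
It fails at once if the mallet is moved more than 30 mm (distance of mallet from where it was at the start of the episode above 0.03 m).
It fails at once if one of the four things is dropped (falls free by more than about 30 mm) ((linear speed of lantern above 0.75 m/s and contact force between lantern and the fingers below 0.1 N) or (linear speed of power_bank above 0.75 m/s and contact force between power_bank and the fingers below 0.1 N) or (linear speed of aid_tin above 0.75 m/s and contact force between aid_tin and the fingers below 0.1 N) or (linear speed of peg_rack above 0.75 m/s and contact force between peg_rack and the fingers below 0.1 N)).
It also fails if it takes over 104 s, if anything falls off the work surface, if the arm or the gripper's body presses on something with over 40 N, if the wrist force passes 120 N, or if a joint passes its speed limit or range.

## Working session

There is one attempt and no reset: what is moved stays moved. The work goes in short steps, Python scripts to look and compute and a tool call to move; the robot and the scene stay as the last step left them, time stands still between calls to the robot, and variables do not carry over. Pictures are saved under pics/ and viewed, at most 14 in all, crops included, and the job is handed in when it is done.

Besides the shell and the picture viewer there is one more tool, called after ">>>" in YAML: its name, and indented under it one key for each argument. carry_out: Moves the arm, as the interface text tells. Its arguments: {"type":"object","properties":{"motion":{"type":"string"},"grip_force":{"type":"number"}},"required":["motion"]}

```bash
mkdir -p pics; cat > h.py <<'E'
import numpy as np,cv2
from station import ctrl
from scipy.spatial.transform import Rotation as R
def att(a):
    a=np.array(a,float)
    if a.shape==(3,3): return a
    return R.from_euler('xyz',a).as_matrix() if a.size==3 else R.from_quat(a).as_matrix()
def cloud(c):
    K=np.array(c['K']);d=c['range_z'];v,u=np.mgrid[:d.shape[0],:d.shape[1]]
    p=np.stack([(u-K[0,2])/K[0,0]*d,-(v-K[1,2])/K[1,1]*d,-d],-1)
    w=p@att(c['attitude']).T+np.array(c['position']); w[d<=0]=np.nan
    return w
def save(n,im): cv2.imwrite('pics/'+n+'.png',np.ascontiguousarray(im[...,::-1]))
E
python3 - <<'E'
from h import *
for n in('top','scene'):
    c=ctrl.camera(n);save(n+'0',c['pixels']);np.savez(n+'0',**{k:c[k] for k in c})
    print(n,c['position'],c['attitude'],c['K'],c['range_z'].min(),c['range_z'].max())
print(ctrl.get_obs())
E
```

```text
top [0.32585147 0.01395649 1.4450423 ] [ 0.11538936  0.01220855 -1.54219248] [[424.86624963   0.         318.89227414]
 [  0.         424.86624963 205.68983135]
 [  0.           0.           1.        ]] 0.0 2.3653753
scene [ 1.45097002 -0.1908516   1.03521678] [ 0.81809358 -0.01441296  1.3791779 ] [[444.15443923   0.         319.99107572]
 [  0.         444.15443923 193.84321698]
 [  0.           0.           1.        ]] 0.0 3.9999201
{'time_s': 0.1, 'qpos': array([-1.39261909e+00,  3.00411244e-01,  1.52151559e+00,  1.34666282e-05,
        1.32070248e+00, -6.66059297e-02]), 'joint_vel': array([ 0.0004918 , -0.00303938, -0.00087815, -0.00074081,  0.00023401,
       -0.00090103]), 'tau': array([ 7.82303487e-04, -5.32645619e+01, -3.53286195e+01,  7.09365914e-02,
        2.34462053e-02, -4.89072829e-05]), 'ee_pos': array([ 0.13324594, -0.5333732 ,  0.20494687]), 'eef_rot': array([-3.14055916e+00, -8.20119482e-05,  2.44779780e-01]), 'force': array([-0.71910417, -0.09344805,  0.43138545]), 'moment': array([0.0079984 , 0.00772367, 0.00903792]), 'grip_force': 0.0, 'grip_width': 0.09407224303360408}
```

View pics/top0.png

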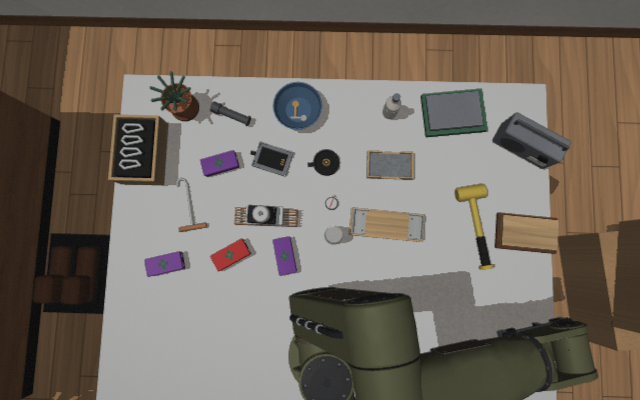

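View pics/scene0.png

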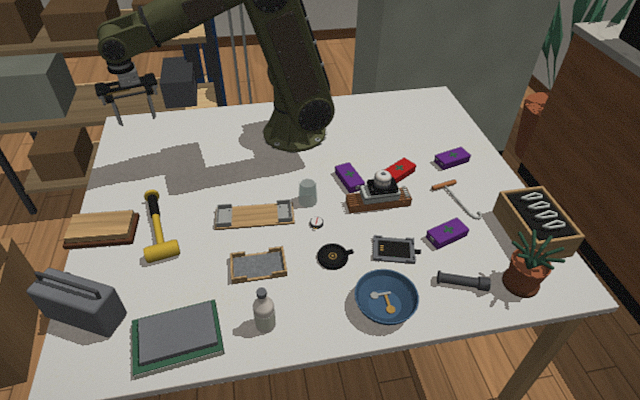

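The top view shows the stack at about (266,215), round dock (325,162), bank dock (272,158), tray (390,165), cradle (388,224), glass (335,235) and mallet (475,210). The scene view agrees with that. Next I measure each of them from the depth.

```bash
cat > m.py <<'E'
from h import *
def rect(P):
    (c,(w,h),a)=cv2.minAreaRect((P[:,:2]*1000).astype(np.float32))
    b=cv2.boxPoints((c,(w,h),a)); e=[b[1]-b[0],b[2]-b[1]]; l=max(e,key=np.linalg.norm)
    return np.round(c,1),np.round(sorted((w,h)),1),round(float(np.degrees(np.arctan2(l[1],l[0])))%180,1)
def meas(w,name,u0,v0,u1,v1,z0,z1):
    p=w[v0:v1,u0:u1].reshape(-1,3);p=p[(p[:,2]>z0)&(p[:,2]<z1)]
    if len(p)<5: print(name,'few');return
    n,l,s,_=cv2.connectedComponentsWithStats(np.uint8(0*w[v0:v1,u0:u1,0]+0) if 0 else ((w[v0:v1,u0:u1,2]>z0)&(w[v0:v1,u0:u1,2]<z1)).astype(np.uint8))
    k=1+np.argmax(s[1:,4]);p=w[v0:v1,u0:u1][l==k]
    print(name,len(p),*rect(p),'z med',np.round(np.median(p[:,2])*1000,1),'max',np.round(p[:,2].max()*1000,1))
E
python3 - <<'E'
from m import *
d=dict(np.load('top0.npz'));w=cloud(d)
print('table',[np.round(w[v,u]*1000,1) for u,v in((225,185),(350,190),(440,200),(300,185))])
B=[('lant',225,195,310,235,.115,.3),('bank',225,195,310,235,.075,.0985),('tin',225,195,310,235,.05,.073),('rack',225,195,310,235,.02,.05),
('ldock',308,146,344,180,.005,.03),('bdock',245,138,298,180,.004,.03),('tray',362,146,419,184,.004,.04),('cradle',345,203,430,245,.004,.04),('tumbler',322,222,350,248,.07,.1),('tumbler all',318,222,350,248,.03,.1),('mallet',450,175,500,275,.012,.1),('compass',320,192,342,212,.004,.1)]
for b in B: meas(w,*b)
print(np.round(w[213:217,225:310:3,2]*1000).astype(int)[1])
E
```

```text
table [array([555.2, 361.6,   4. ]), array([550.5, -69.1,  -3.7]), array([ 523.9, -377.5,   -2.6]), array([562. , 103.2,   4.4])]
lant 239 [450.6 218.2] [50.7 51.1] 90.6 z med 130.0 max 140.8
bank 266 [450.4 220.5] [57.2 91.6] 89.6 z med 91.1 max 98.4
tin 138 [442.2 171.4] [45.1 76.4] 149.1 z med 67.0 max 72.9
rack 252 [447.6 159.2] [56.8 97.9] 90.1 z med 30.9 max 40.3
ldock 512 [645.3  19.1] [90.7 92.2] 57.5 z med 9.8 max 19.7
bdock 879 [656.  209.4] [101.1 160.9] 69.8 z med 8.6 max 20.4
tray 1208 [ 642.5 -200.8] [105.7 171.6] 90.7 z med 9.0 max 33.5
cradle 1911 [ 434.9 -188.6] [101.5 270. ] 87.2 z med 8.6 max 34.6
tumbler 232 [393.2 -12.9] [51.2 51.7] 91.5 z med 86.2 max 93.4
tumbler all 258 [392.2 -11.9] [53.3 56.1] 91.6 z med 85.9 max 93.4
mallet 1044 [ 437.2 -495.7] [ 96.7 281.7] 13.3 z med 37.4 max 55.6
compass 138 [505.7  -5.7] [42.3 50.2] 143.8 z med 12.9 max 22.2
[ -4  -2   4  -3  49  36  28  67  90 125 132 136 131 131 130  92  93  69
  70  64  31  29  31  34   4   0   0  -1   4]<stdin>:7: RuntimeWarning: invalid value encountered in cast
```

>>> carry_out:
  motion: "0.0145 0.021 0.002 0 0 3.8 0;0.0145 0.021 0.002 0 0 3.8 0;0.0145 0.021 0.002 0 0 3.8 0;0.0145 0.021 0.002 0 0 3.8 0;0.0145 0.021 0.002 0 0 3.8 0;0.0145 0.021 0.002 0 0 3.8 0;0.0145 0.021 0.002 0 0 3.8 0;0.0145 0.021 0.002 0 0 3.8 0;0.0145 0.021 0.002 0 0 3.8 0;0.0145 0.021 0.002 0 0 3.8 0;0.0145 0.021 0.002 0 0 3.8 0;0.0145 0.021 0.002 0 0 3.8 0;0.0145 0.021 0.002 0 0 3.8 0;0.0145 0.021 0.002 0 0 3.8 0;0.0145 0.021 0.002 0 0 3.8 0;0.0145 0.021 0.002 0 0 3.8 0;0.0145 0.021 0.002 0 0 3.8 0;0.0145 0.021 0.002 0 0 3.8 0;0.0145 0.021 0.002 0 0 3.8 0;0.0145 0.021 0.002 0 0 3.8 0"

```text
time_s: 1.77
ee_pos: [0.4238, -0.1123, 0.2454]
eef_rot: [-3.141, -0.0, 1.575]
force: [0.4, -0.7, 0.6]
grip_width: 0.0939
grip_force: 0.0
```

>>> carry_out:
  motion: "0.002 0.02 0 0 0 0 0;0.002 0.025 0 0 0 0 0;0.002 0.028 0 0 0 0 0;0.002 0.028 0 0 0 0 0;0.002 0.028 0 0 0 0 0;0.002 0.028 0 0 0 0 0;0.002 0.028 0 0 0 0 0;0.002 0.028 0 0 0 0 0;0.002 0.028 0 0 0 0 0;0.002 0.025 0 0 0 0 0;0.002 0.02 0 0 0 0 0;0.002 0.015 0 0 0 0 0;0 0 0 0 0 0 0"

```text
time_s: 2.85
ee_pos: [0.4471, 0.1894, 0.245]
eef_rot: [-3.141, -0.0, 1.573]
force: [-0.2, 0.3, -1.1]
grip_width: 0.0939
grip_force: 0.0
```

```bash
python3 - <<'E'
from h import *
c=ctrl.camera('wrist');save('w1',c['pixels']);np.savez('w1',**c)
o=ctrl.get_obs();print(o['ee_pos'],o['eef_rot'],o['force'],c['position'],c['attitude'],c['K'],[k for k in c])
E
```

```text
[0.44704566 0.18813563 0.24496345] [-3.14064855e+00  3.12783333e-04  1.57308636e+00] [ 0.03823142  0.30782675 -0.19624537] [0.44697608 0.26436687 0.42591644] [-0.26044268  0.00058856  0.0024887 ] [[309.70691629   0.         318.75429183]
 [  0.         309.70691629 200.2544857 ]
 [  0.           0.           1.        ]] ['pixels', 'range_z', 'K', 'position', 'attitude']
```

View pics/w1.png

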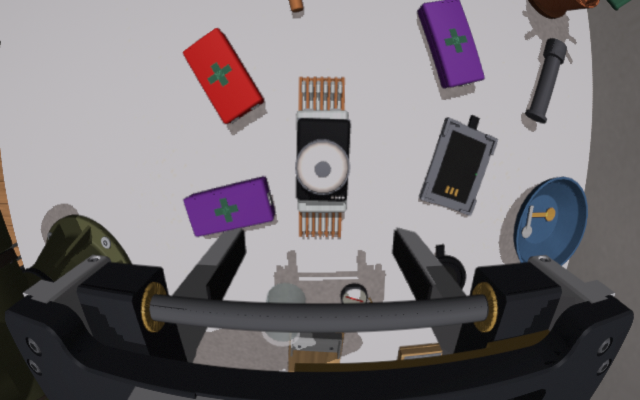

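The wrist view shows the stack well: lantern (322,166), bank (323,160), rack columns 299-345, bank dock (457,165) turned by about 20°, and the glass at (285,312). I'll measure these with the fisheye model.

```bash
cat >> m.py <<'E'
def fcloud(c):
    K=np.array(c['K']);d=c['range_z'];v,u=np.mgrid[:400,:640]
    x=(u-K[0,2])/K[0,0];y=(v-K[1,2])/K[1,1];r=np.hypot(x,y)+1e-9;t=np.tan(np.minimum(r,1.5))/r
    p=np.stack([x*t*d,-y*t*d,-d],-1);w=p@att(c['attitude']).T+np.array(c['position']);w[d<=0]=np.nan
    return w
E
python3 - <<'E'
from m import *
d=dict(np.load('w1.npz'));w=fcloud(d);im=d['pixels'].astype(int)
print('table',[np.round(w[v,u]*1000,1) for u,v in((370,50),(370,150),(280,60),(380,220))])
for b in [('lant',280,130,365,205,.105,.3),('bank',280,80,365,220,.075,.1),('bank+',280,80,365,220,.085,.3),('tin',280,80,365,220,.055,.076),('tin+',280,80,365,220,.05,.3),('rack+',280,60,365,245,.02,.3),('bdock',415,112,500,218,.005,.03)]: meas(w,*b)
# dock by dark inner pad
g=im[112:218,415:500].max(-1);n,l,s,_=cv2.connectedComponentsWithStats((g<60).astype(np.uint8));k=1+np.argmax(s[1:,4])
print('pad',s[k],rect(w[112:218,415:500][l==k]))
m=(w[112:218,415:500,2]>.0055).astype(np.uint8);m=cv2.morphologyEx(m,cv2.MORPH_OPEN,np.ones((11,11)))
n,l,s,_=cv2.connectedComponentsWithStats(m);k=1+np.argmax(s[1:,4]);print('dock',s[k],rect(w[112:218,415:500][l==k]))
E
```

```text
table [array([516. , 363. ,   3.4]), array([517.8, 223.3,   0.8]), array([394.2, 347.6,   3.2]), array([536.8, 121.5,   1.2])]
lant 2352 [449.9 217.4] [53.9 54.3] 108.3 z med 132.8 max 137.2
bank 1393 [451.6 244.1] [43.8 58.9] 178.8 z med 93.4 max 99.2
bank+ 4334 [451.1 220. ] [58.9 91.7] 88.8 z med 124.2 max 137.2
tin 547 [450.4 161.2] [16.4 59.3] 179.8 z med 69.4 max 72.1
tin+ 5354 [451.  215.2] [ 59.5 124.4] 89.5 z med 94.3 max 137.2
rack+ 7832 [450.7 214.5] [ 60.3 211.4] 89.9 z med 92.5 max 137.2
bdock 4714 [653.8 212.1] [ 91.5 143.5] 73.5 z med 9.9 max 18.5
pad [  17   19   54   73 2226] (array([651.8, 203.2]), array([61.5, 94.4]), 73.6)
dock [  13    8   62   93 3823] (array([652.5, 204.3]), array([ 90.9, 126.5]), 75.4)
```

>>> carry_out:
  motion: "0.0015 0.0145 0 0 0 0 0;0.0015 0.0145 0 0 0 0 0;0 0 -0.02 0 0 0 0;0 0 -0.03 0 0 0 0;0 0 -0.03 0 0 0 0;0 0 -0.03 0 0 0 0;0 0 -0.02 0 0 0 0;0 0 -0.01 0 0 0 0;0 0 -0.004 0 0 0 0;0 0 0 0 0 0 0;0 0 0 0 0 0 0"

```text
time_s: 3.82
ee_pos: [0.4509, 0.2163, 0.1026]
eef_rot: [3.14, -0.001, 1.571]
force: [0.2, 0.8, 0.2]
grip_width: 0.0939
grip_force: 0.0
```

>>> carry_out:
  motion: "0 0 0 0 0 0 80;0 0 0 0 0 0 120;0 0 0 0 0 0 160;0 0 0 0 0 0 200;0 0 0 0 0 0 200;0 0 0 0 0 0 200;0 0 0 0 0 0 200;0 0 0 0 0 0 200"
  grip_force: 12

```text
time_s: 4.48
ee_pos: [0.4503, 0.2164, 0.1015]
eef_rot: [3.142, -0.0, 1.571]
force: [-0.3, 0.7, 1.2]
grip_width: 0.0541
grip_force: 12.0
```

>>> carry_out:
  motion: "0 0 0.01 0 0 0 200;0 0 0.02 0 0 0 200;0 0 0.02 0 0 0 200;0.01 -0.01 0.01 0 0 0 200;0.015 -0.015 0 0 0 0 200;0.015 -0.015 0 0 0 0 200;0.015 -0.015 0 0 0 0 200;0.015 -0.015 0 0 0 0 200;0.015 -0.015 0 0 0 0 200;0.015 -0.015 0 0 0 0 200;0.015 -0.015 0 0 0 0 200;0.015 -0.015 0 0 0 0 200;0.015 -0.015 0 0 0 0 200;0.015 -0.015 0 0 0 0 200;0.015 -0.015 0 0 0 0 200;0.01 -0.012 0 0 0 0 200;0.01 -0.01 0 0 0 0 200;0 0 0 0 0 0 200;0 0 0 0 0 0 200"

```text
time_s: 6.07
ee_pos: [0.6452, 0.0192, 0.1615]
eef_rot: [-3.141, -0.0, 1.571]
force: [-0.3, 0.3, -0.2]
grip_width: 0.0537
grip_force: 12.0
```

```bash
python3 - <<'E'
from m import *
d=dict(np.load('scene0.npz'));w=cloud(d)
print('table',[np.round(w[v,u]*1000,1) for u,v in((365,235),(300,250))])
meas(w,'ldock',310,238,346,276,.007,.03);meas(w,'tray',220,236,296,288,.006,.04);meas(w,'cradle',205,190,297,236,.006,.04);meas(w,'tumbler',294,172,322,212,.05,.1)
c=ctrl.camera('wrist');w=fcloud(c);np.savez('w2',**c);save('w2',c['pixels']);print(ctrl.get_obs()['ee_pos'])
E
```

```text
table [array([575.9, 136.9,  -1.3]), array([601.2, -71.9,   1.2])]
ldock 558 [643.5  13.8] [82.9 95.1] 167.6 z med 10.7 max 19.9
tray 1482 [ 632.3 -203.5] [116.8 158.8] 89.7 z med 9.8 max 30.4
cradle 1608 [ 435.7 -193.4] [ 99.2 252.9] 85.9 z med 9.4 max 31.5
tumbler 293 [395.8 -13.9] [56.  59.3] 136.5 z med 84.1 max 91.0
[0.64493028 0.01968342 0.16156315]
```

View pics/w2.png

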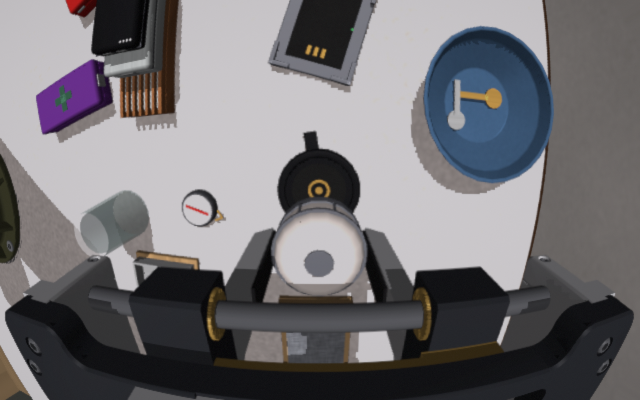

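The dock's centre shows as a gold ring at (319,189), partly in view under the lantern. I'll take its world position directly.

```bash
python3 - <<'E'
from m import *
d=dict(np.load('w2.npz'));w=fcloud(d);print(np.nanmedian(w[186:193,316:323].reshape(-1,3),0))
p=w[140:200,275:365].reshape(-1,3);p=p[(p[:,2]>.004)&(p[:,2]<.02)];q=p[p[:,1]>.02]
print('x extent',np.percentile(q[:,0],[1,99]))
E
```

```text
[0.64536878 0.01853674 0.01027681]
x extent [0.60280567 0.68647119]
```

>>> carry_out:
  motion: "0 0 -0.015 0 0 0 200;0 0 -0.025 0 0 0 200;0 0 -0.025 0 0 0 200;0 0 -0.025 0 0 0 200;0 0 -0.02 0 0 0 200;0 0 -0.015 0 0 0 200;0 0 -0.008 0 0 0 200;0 0 -0.004 0 0 0 200;0 0 -0.003 0 0 0 200;0 0 -0.002 0 0 0 200;0 0 0 0 0 0 200;0 0 0 0 0 0 200"

```text
time_s: 7.12
ee_pos: [0.6456, 0.0194, 0.0202]
eef_rot: [3.141, 0.0, 1.571]
force: [0.7, 0.0, -0.3]
grip_width: 0.0539
grip_force: 12.0
```

>>> carry_out:
  motion: "0 0 -0.001 0 0 0 200;0 0 -0.001 0 0 0 200;0 0 -0.0005 0 0 0 200;0 0 0 0 0 0 200;0 0 0 0 0 0 200"

```text
time_s: 7.53
ee_pos: [0.6455, 0.0194, 0.0175]
eef_rot: [3.141, 0.0, 1.571]
force: [-3.0, -0.4, 5.4]
grip_width: 0.0537
grip_force: 12.0
```

Contact, at 5 N. I open, then go up and head for the stack.

>>> carry_out:
  motion: "0 0 0 0 0 0 130;0 0 0 0 0 0 90;0 0 0 0 0 0 50;0 0 0 0 0 0 0;0 0 0 0 0 0 0;0 0 0 0 0 0 0;0 0 0.02 0 0 0 0;0 0 0.03 0 0 0 0;0 0 0.03 0 0 0 0;0 0 0.03 0 0 0 0;0 0 0.03 0 0 0 0;0 0 0.03 0 0 0 0;0 0 0 0 0 0 0"

```text
time_s: 8.62
ee_pos: [0.6472, 0.0194, 0.1937]
eef_rot: [3.132, 0.0, 1.571]
force: [0.1, 0.2, -0.1]
grip_width: 0.0938
grip_force: 0.0
```

>>> carry_out:
  motion: "-0.01 0.01 0 0 0 0 0;-0.015 0.014 0 0 0 0 0;-0.015 0.014 0 0 0 0 0;-0.015 0.014 0 0 0 0 0;-0.015 0.014 0 0 0 0 0;-0.015 0.014 0 0 0 0 0;-0.015 0.014 0 0 0 0 0;-0.015 0.014 0 0 0 0 0;-0.015 0.014 0 0 0 0 0;-0.015 0.014 0 0 0 0 0;-0.015 0.014 0 0 0 0 0;-0.015 0.014 0 0 0 0 0;-0.015 0.014 0 0 0 0 0;-0.005 0.006 0 0 0 0 0;0 0 0 0 0 0 0;0 0 0 0 0 0 0"

```text
time_s: 9.95
ee_pos: [0.4507, 0.2033, 0.1869]
eef_rot: [3.141, 0.0, 1.572]
force: [0.2, 0.4, -0.4]
grip_width: 0.0939
grip_force: 0.0
```

```bash
python3 - <<'E'
from m import *
c=ctrl.camera('wrist');w=fcloud(c);np.savez('w3',**c);print(ctrl.get_obs()['ee_pos'])
for b in [('bank+',250,60,390,250,.085,.12),('tin+',250,60,390,250,.05,.12),('rack+',250,40,390,270,.02,.12)]: meas(w,*b)
t=ctrl.camera('top');save('t3',t['pixels'][120:260,200:440].repeat(3,0).repeat(3,1));meas(cloud(t),'lantern',305,140,345,182,.03,.08)
E
```

```text
[0.45090647 0.20298007 0.18689485]
bank+ 6039 [451.  220.3] [58.2 92.9] 88.6 z med 93.5 max 96.2
tin+ 7427 [450.9 215.1] [ 60.5 125.9] 89.7 z med 93.3 max 96.2
rack+ 10541 [450.8 214. ] [ 60.5 210.3] 89.6 z med 92.5 max 96.2
lantern 202 [646.2  21.4] [50.9 53.6] 2.2 z med 45.7 max 58.4
```

View pics/t3.png

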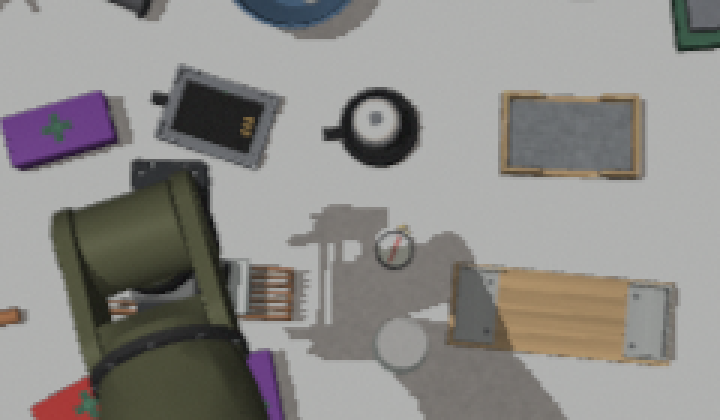

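The lantern sits centred in the round dock at (378,122) in the crop. Next is the power bank.

>>> carry_out:
  motion: "0 0.0085 0 0 0 -0.6 0;0 0.0085 0 0 0 -0.6 0;0 0 -0.02 0 0 0 0;0 0 -0.025 0 0 0 0;0 0 -0.025 0 0 0 0;0 0 -0.02 0 0 0 0;0 0 -0.013 0 0 0 0;0 0 -0.008 0 0 0 0;0 0 -0.0045 0 0 0 0;0 0 0 0 0 0 0;0 0 0 0 0 0 0;0 0 0 0 0 0 0"

```text
time_s: 11.05
ee_pos: [0.4508, 0.2205, 0.0723]
eef_rot: [3.14, -0.001, 1.55]
force: [-0.5, 0.4, 0.1]
grip_width: 0.0939
grip_force: 0.0
```

>>> carry_out:
  motion: "0 0 0 0 0 0 60;0 0 0 0 0 0 100;0 0 0 0 0 0 150;0 0 0 0 0 0 200;0 0 0 0 0 0 200;0 0 0 0 0 0 200;0 0 0 0 0 0 200;0 0 0 0 0 0 200"
  grip_force: 18

```text
time_s: 11.72
ee_pos: [0.4503, 0.2204, 0.0715]
eef_rot: [3.142, -0.0, 1.55]
force: [-0.1, 0.4, 1.8]
grip_width: 0.058
grip_force: 18.0
```

>>> carry_out:
  motion: "0 0 0.008 0 0 0 200;0 0 0.02 0 0 0 200;0 0 0.02 0 0 0 200;0.0107 -0.001 0.012 0 0 -0.5 200;0.015 -0.0015 0 0 0 -1.5 200;0.015 -0.0015 0 0 0 -1.5 200;0.015 -0.0014 0 0 0 -1.5 200;0.015 -0.001 0 0 0 -1.5 200;0.015 -0.001 0 0 0 -1.5 200;0.015 -0.001 0 0 0 -1.5 200;0.015 -0.001 0 0 0 -1.5 200;0.015 -0.001 0 0 0 -1.5 200;0.015 -0.001 0 0 0 -1.5 200;0.015 -0.001 0 0 0 -1 200;0.015 -0.001 0 0 0 -1 200;0.013 -0.002 0 0 0 0 200;0.013 -0.001 0 0 0 0 200;0 0 0 0 0 0 200;0 0 0 0 0 0 200"

```text
time_s: 13.3
ee_pos: [0.6517, 0.2039, 0.1311]
eef_rot: [-3.141, 0.0, 1.271]
force: [-0.1, 0.3, -1.1]
grip_width: 0.0579
grip_force: 18.0
```

```bash
python3 - <<'E'
from m import *
c=ctrl.camera('wrist');np.savez('w4',**c);save('w4',c['pixels'])
o=ctrl.get_obs();print(o['ee_pos'],o['eef_rot'])
E
```

```text
[0.65137754 0.20405616 0.13127473] [-3.14082711e+00  3.77046767e-04  1.27107656e+00]
```

View pics/w4.png

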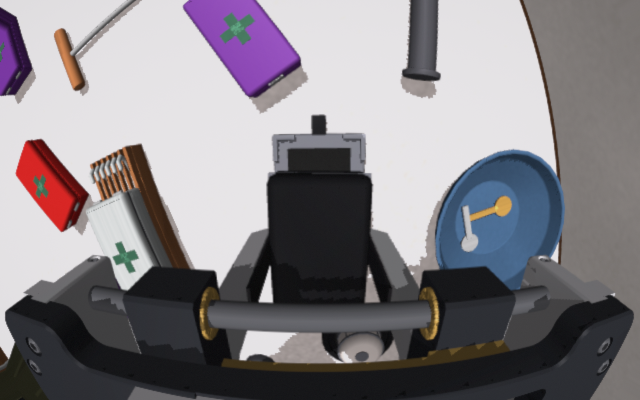

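The bank hangs over the dock. The dock's far edge (row 135, columns 273-366) is square to the bank and centred on it (columns 268-372). I'll check its distance along the length.

```bash
python3 - <<'E'
from m import *
d=dict(np.load('w4.npz'));w=fcloud(d)
p=w[110:175,265:375].reshape(-1,3);p=p[(p[:,2]>.006)&(p[:,2]<.025)]
a=1.2710-0;y=np.array([np.cos(a),np.sin(a)]);x=np.array([np.sin(a),-np.cos(a)])
q=(p[:,:2]-[.6514,.2041])@np.stack([y,x]).T
m=np.abs(q[:,1])>.025   # away from the plug
print('far edge along',np.percentile(q[m,0],[50,95,99]),'across',np.percentile(q[q[:,0]<.06,1],[1,99]))
E
```

```text
far edge along [0.04328359 0.06017112 0.0611662 ] across [-0.04356399  0.04419645]
```

Far edge at 61 mm (62 expected) and sides at ±44 mm, so it is centred. I lower it.

>>> carry_out:
  motion: "0 0 -0.015 0 0 0 200;0 0 -0.02 0 0 0 200;0 0 -0.02 0 0 0 200;0 0 -0.02 0 0 0 200;0 0 -0.018 0 0 0 200;0 0 -0.012 0 0 0 200;0 0 -0.006 0 0 0 200;0 0 -0.003 0 0 0 200;0 0 -0.002 0 0 0 200;0 0 -0.001 0 0 0 200;0 0 -0.001 0 0 0 200;0 0 0 0 0 0 200;0 0 0 0 0 0 200;0 0 0 0 0 0 200"

```text
time_s: 14.52
ee_pos: [0.6522, 0.2041, 0.0138]
eef_rot: [3.141, -0.0, 1.271]
force: [0.2, -0.7, -2.9]
grip_width: 0.0576
grip_force: 18.0
```

>>> carry_out:
  motion: "0 0 -0.001 0 0 0 200;0 0 -0.001 0 0 0 200;0 0 -0.0005 0 0 0 200;0 0 0 0 0 0 200;0 0 0 0 0 0 200"

```text
time_s: 14.93
ee_pos: [0.6521, 0.204, 0.0116]
eef_rot: [3.141, -0.0, 1.271]
force: [-3.7, -1.1, 5.7]
grip_width: 0.058
grip_force: 18.0
```

>>> carry_out:
  motion: "0 0 0 0 0 0 130;0 0 0 0 0 0 90;0 0 0 0 0 0 50;0 0 0 0 0 0 0;0 0 0 0 0 0 0;0 0 0 0 0 0 0;0 0 0.02 0 0 0 0;0 0 0.03 0 0 0 0;0 0 0.03 0 0 0 0;0 0 0.03 0 0 0 0;0 0 0.03 0 0 0 0;0 0 0.02 0 0 0 0;0 0 0 0 0 0 0"

```text
time_s: 16.02
ee_pos: [0.6535, 0.2044, 0.1764]
eef_rot: [3.135, -0.004, 1.271]
force: [0.3, -1.0, -0.3]
grip_width: 0.0939
grip_force: 0.0
```

>>> carry_out:
  motion: "-0.01 0 0 0 0 1.2 0;-0.015 0 0 0 0 1.2 0;-0.015 0 0 0 0 1.2 0;-0.015 0 0 0 0 1.2 0;-0.015 0 0 0 0 1.2 0;-0.015 0 0 0 0 1.2 0;-0.015 0 0 0 0 1.2 0;-0.015 0 0 0 0 1.2 0;-0.015 0 0 0 0 1.2 0;-0.015 0 0 0 0 1.2 0;-0.015 0 0 0 0 1.2 0;-0.015 0 0 0 0 1.2 0;-0.015 0 0 0 0 1.2 0;-0.011 0 0 0 0 1.2 0;0 0 0 0 0 0 0;0 0 0 0 0 0 0"

```text
time_s: 17.35
ee_pos: [0.451, 0.204, 0.1708]
eef_rot: [3.141, 0.0, 1.564]
force: [-0.1, 0.4, -0.7]
grip_width: 0.094
grip_force: 0.0
```

```bash
python3 - <<'E'
from m import *
c=ctrl.camera('wrist');w=fcloud(c);np.savez('w5',**c);save('w5',c['pixels']);o=ctrl.get_obs();print(o['ee_pos'],o['eef_rot'])
for b in [('tin+',240,40,400,260,.05,.1),('rack+',240,20,400,270,.02,.1),('bank',480,60,620,270,.024,.045)]: meas(w,*b)
E
```

```text
[0.45138522 0.20402204 0.17078702] [3.14152547e+00 1.51819856e-05 1.56360356e+00]
tin+ 7873 [450.3 215. ] [ 60.9 126.2] 90.3 z med 69.6 max 72.4
rack+ 11159 [450.2 214.9] [ 60.9 209.9] 90.1 z med 69.1 max 72.4
bank 2088 [651.4 203.8] [58.3 91.9] 72.5 z med 33.6 max 36.0
```

View pics/w5.png

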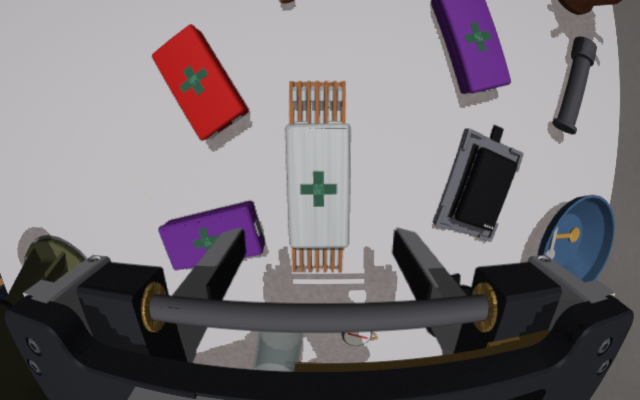

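The bank lies flat in its dock at (485,190). The bare tin's centre is at (319,187). I grip the tin.

>>> carry_out:
  motion: "-0.0005 0.006 0 0 0 0.2 0;-0.0005 0.005 0 0 0 0.2 0;0 0 -0.02 0 0 0 0;0 0 -0.025 0 0 0 0;0 0 -0.025 0 0 0 0;0 0 -0.025 0 0 0 0;0 0 -0.02 0 0 0 0;0 0 -0.01 0 0 0 0;0 0 -0.005 0 0 0 0;0 0 -0.002 0 0 0 0;0 0 0 0 0 0 0;0 0 0 0 0 0 0;0 0 0 0 0 0 0"

```text
time_s: 18.48
ee_pos: [0.4505, 0.2152, 0.0399]
eef_rot: [3.14, -0.001, 1.571]
force: [-0.1, 0.3, -0.2]
grip_width: 0.094
grip_force: 0.0
```

>>> carry_out:
  motion: "0 0 0 0 0 0 60;0 0 0 0 0 0 100;0 0 0 0 0 0 150;0 0 0 0 0 0 200;0 0 0 0 0 0 200;0 0 0 0 0 0 200;0 0 0 0 0 0 200;0 0 0 0 0 0 200"
  grip_force: 18

```text
time_s: 19.15
ee_pos: [0.45, 0.215, 0.039]
eef_rot: [-3.142, -0.0, 1.571]
force: [-0.8, -0.1, 1.3]
grip_width: 0.06
grip_force: 18.0
```

>>> carry_out:
  motion: "0 0 0.01 0 0 0 200;0 0 0.02 0 0 0 200;0 0 0.025 0 0 0 200;0 0 0.025 0 0 0 200;0.005 -0.01 0.02 0 0 0 200;0.01 -0.022 0 0 0 0 200;0.01 -0.022 0 0 0 0 200;0.01 -0.022 0 0 0 0 200;0.01 -0.022 0 0 0 0 200;0.01 -0.022 0 0 0 0 200;0.01 -0.022 0 0 0 0 200;0.01 -0.022 0 0 0 0 200;0.01 -0.022 0 0 0 0 200;0.01 -0.022 0 0 0 0 200;0.01 -0.022 0 0 0 0 200;0.01 -0.022 0 0 0 0 200;0.01 -0.022 0 0 0 0 200;0.01 -0.022 0 0 0 0 200;0.01 -0.022 0 0 0 0 200;0.01 -0.022 0 0 0 0 200"

```text
time_s: 20.82
ee_pos: [0.6052, -0.1261, 0.1395]
eef_rot: [-3.141, -0.0, 1.571]
force: [-0.5, 0.4, -1.9]
grip_width: 0.0599
grip_force: 18.0
```

>>> carry_out:
  motion: "0.01 -0.022 0 0 0 0 200;0.01 -0.022 0 0 0 0 200;0.01 -0.022 0 0 0 0 200;0.005 -0.022 0 0 0 0 200;0 -0.022 0 0 0 0 200;0 -0.022 0 0 0 0 200;0 -0.022 0 0 0 0 200;0 -0.022 0 0 0 0 200;0 -0.022 0 0 0 0 200;0 -0.012 0 0 0 0 200;0 0 0 0 0 0 200;0 0 0 0 0 0 200"

```text
time_s: 21.82
ee_pos: [0.6399, -0.3347, 0.1388]
eef_rot: [-3.141, -0.0, 1.571]
force: [-0.6, 0.2, -1.7]
grip_width: 0.0601
grip_force: 18.0
```

```bash
python3 - <<'E'
from m import *
c=ctrl.camera('wrist');w=fcloud(c);np.savez('w6',**c);save('w6',c['pixels']);o=ctrl.get_obs();print(o['ee_pos'],o['eef_rot'])
m=(w[...,2]>.006)&(w[...,2]<.04)&(abs(w[...,0]-.64)<.075)&(abs(w[...,1]+.2)<.11)
n,l,s,_=cv2.connectedComponentsWithStats(m.astype(np.uint8));k=1+np.argmax(s[1:,4]);print(s[k],rect(w[l==k]))
m=(abs(w[...,2]-.024)<.007)&(abs(w[...,0]-.64)<.075)&(abs(w[...,1]+.2)<.11);print('walls',rect(w[m]))
E
```

```text
[ 0.64005592 -0.33407845  0.13895368] [-3.14126146e+00 -4.31927632e-04  1.57155062e+00]
[  269     0   101   141 13529] (array([ 640.1, -205.5]), array([ 94.8, 147.5]), 89.7)
walls (array([ 640.1, -207.8]), array([ 94.9, 143. ]), 89.7)
```

View pics/w6.png

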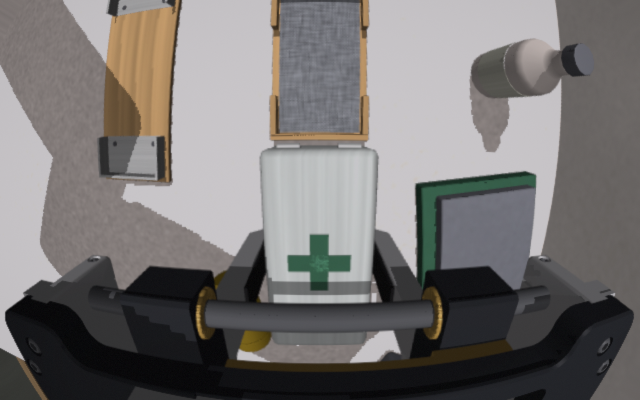

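The tin hangs level. The tray is ahead, with its near edge at row 137 and columns 272-369, so its centre is (0.640, -0.201). I go over it and lower.

>>> carry_out:
  motion: "0 0.01 0 0 0 0 200;0 0.02 0 0 0 0 200;0 0.022 0 0 0 0 200;0 0.022 0 0 0 0 200;0 0.022 0 0 0 0 200;0 0.02 0 0 0 0 200;0 0.01 0 0 0 0 200;0 0.007 0 0 0 0 200;0 0 -0.015 0 0 0 200;0 0 -0.02 0 0 0 200;0 0 -0.025 0 0 0 200;0 0 -0.025 0 0 0 200;0 0 -0.018 0 0 0 200;0 0 -0.01 0 0 0 200;0 0 -0.006 0 0 0 200;0 0 -0.003 0 0 0 200;0 0 -0.001 0 0 0 200;0 0 0 0 0 0 200;0 0 0 0 0 0 200"

```text
time_s: 23.45
ee_pos: [0.6405, -0.2022, 0.0171]
eef_rot: [3.14, 0.001, 1.571]
force: [-0.1, 0.9, -1.8]
grip_width: 0.0601
grip_force: 18.0
```

```bash
python3 - <<'E'
from m import *
d=dict(np.load('top0.npz'));w=cloud(d);im=d['pixels'].astype(int)[200:250,340:435]
m=((im[...,0]-im[...,2])>35).astype(np.uint8);m=cv2.morphologyEx(m,cv2.MORPH_OPEN,np.ones((5,5)))
n,l,s,_=cv2.connectedComponentsWithStats(m);k=1+np.argmax(s[1:,4]);print('wood',s[k],rect(w[200:250,340:435][l==k]))
m=(w[200:250,340:435,2]>.005).astype(np.uint8);m=cv2.morphologyEx(m,cv2.MORPH_OPEN,np.ones((7,7)));n,l,s,_=cv2.connectedComponentsWithStats(m);k=1+np.argmax(s[1:,4]);print(rect(w[200:250,340:435][l==k]))
E
```

```text
wood [  25   10   44   30 1165] (array([ 436.6, -193.8]), array([ 79.1, 145.5]), 75.9)Traceback (most recent call last):
  File "<stdin>", line 5, in <module>
    return _wrapfunc(a, 'argmax', axis=axis, out=out, **kwds)
    return bound(*args, **kwds)
ValueError: attempt to get argmax of an empty sequence
```

>>> carry_out:
  motion: "0 0 -0.001 0 0 0 200;0 0 -0.001 0 0 0 200;0 0 -0.001 0 0 0 200;0 0 -0.0005 0 0 0 200;0 0 0 0 0 0 200;0 0 0 0 0 0 200"

```text
time_s: 23.95
ee_pos: [0.6402, -0.2021, 0.013]
eef_rot: [3.141, 0.0, 1.571]
force: [-3.9, 1.3, 5.5]
grip_width: 0.0599
grip_force: 18.0
```

>>> carry_out:
  motion: "0 0 0 0 0 0 130;0 0 0 0 0 0 90;0 0 0 0 0 0 50;0 0 0 0 0 0 0;0 0 0 0 0 0 0;0 0 0 0 0 0 0;0 0 0.02 0 0 0 0;0 0 0.03 0 0 0 0;0 0 0.03 0 0 0 0;0 0 0.03 0 0 0 0;0 0 0.03 0 0 0 0;0 0 0.02 0 0 0 0;0 0 0 0 0 0 0"

```text
time_s: 25.03
ee_pos: [0.6415, -0.2025, 0.1778]
eef_rot: [3.135, 0.003, 1.571]
force: [-0.0, -1.1, 0.4]
grip_width: 0.0939
grip_force: 0.0
```

>>> carry_out:
  motion: "-0.01 -0.005 0.006 0 0 0 0;-0.015 -0.006 0.008 0 0 0 0;-0.015 -0.006 0.008 0 0 0 0;-0.015 -0.006 0.008 0 0 0 0;-0.015 -0.006 0.008 0 0 0 0;-0.015 -0.006 0.008 0 0 0 0;-0.015 -0.006 0.008 0 0 0 0;-0.015 -0.006 0.008 0 0 0 0;-0.015 -0.006 0.008 0 0 0 0;-0.015 -0.006 0.008 0 0 0 0;-0.015 -0.006 0.008 0 0 0 0;-0.015 -0.006 0.008 0 0 0 0;-0.015 -0.006 0.008 0 0 0 0;-0.015 -0.006 0.008 0 0 0 0;0 0 0 0 0 0 0;0 0 0 0 0 0 0"

```text
time_s: 26.37
ee_pos: [0.4343, -0.2852, 0.2819]
eef_rot: [-3.141, -0.0, 1.57]
force: [0.1, 0.5, 0.4]
grip_width: 0.0939
grip_force: 0.0
```

```bash
python3 - <<'E'
from m import *
c=ctrl.camera('wrist');w=fcloud(c);np.savez('w7',**c);save('w7',c['pixels']);o=ctrl.get_obs();print(o['ee_pos'],o['eef_rot'])
def comp(name,z0,z1,x,y,rx,ry,k=3):
    m=(w[...,2]>z0)&(w[...,2]<z1)&(abs(w[...,0]-x)<rx)&(abs(w[...,1]-y)<ry)
    m=cv2.morphologyEx(m.astype(np.uint8),cv2.MORPH_OPEN,np.ones((k,k)));n,l,s,_=cv2.connectedComponentsWithStats(m);i=1+np.argmax(s[1:,4]);p=w[l==i];print(name,s[i],rect(p),'zmed',np.median(p[:,2]))
comp('cradle',.0055,.04,.435,-.19,.075,.15,5)
comp('tin',.036,.06,.64,-.2,.08,.1)
comp('tumbler',.06,.1,.393,-.012,.06,.06)
E
```

```text
[ 0.43472573 -0.28489105  0.28152484] [-3.14073456e+00 -7.67078260e-04  1.57062976e+00]
cradle [  284    25    74   170 10537] (array([ 435.2, -194.2]), array([ 95. , 250.8]), 85.8) zmed 0.00990915925319985
tin [ 440   77   40   85 3018] (array([ 639.5, -202.9]), array([ 60.9, 121.8]), 89.7) zmed 0.043643454332707554Traceback (most recent call last):
  File "<stdin>", line 8, in <module>
  File "<stdin>", line 5, in comp
    return _wrapfunc(a, 'argmax', axis=axis, out=out, **kwds)
    return bound(*args, **kwds)
ValueError: attempt to get argmax of an empty sequence
```

View pics/w7.png

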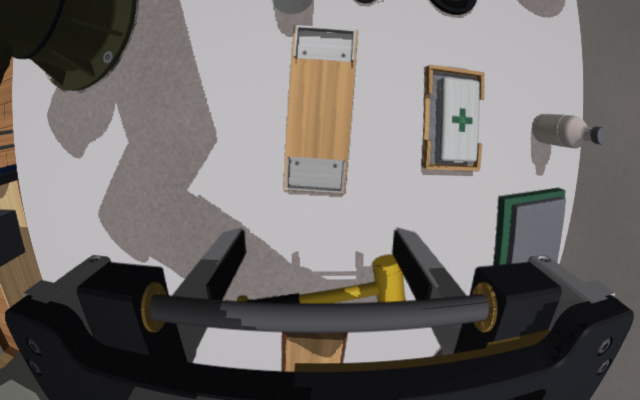

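The tin lies in its tray at (455,120). The cradle's centre is (0.435, -0.194), at 85.8°. Back to the stack for the rack.

>>> carry_out:
  motion: "0.0008 0.015 0 0 0 0 0;0.0008 0.026 0 0 0 0 0;0.0008 0.028 0 0 0 0 0;0.0008 0.028 0 0 0 0 0;0.0008 0.028 0 0 0 0 0;0.0008 0.028 0 0 0 0 0;0.0008 0.028 0 0 0 0 0;0.0008 0.028 0 0 0 0 0;0.0008 0.028 0 0 0 0 0;0.0008 0.028 0 0 0 0 0;0.0008 0.028 0 0 0 0 0;0.0008 0.028 -0.01 0 0 0 0;0.0008 0.028 -0.02 0 0 0 0;0.0008 0.028 -0.02 0 0 0 0;0.0008 0.028 -0.02 0 0 0 0;0.0008 0.028 -0.02 0 0 0 0;0.0008 0.028 -0.02 0 0 0 0;0.0008 0.024 0 0 0 0 0;0.0008 0.007 0 0 0 0 0;0 0 0 0 0 0 0"

```text
time_s: 28.08
ee_pos: [0.4494, 0.2088, 0.1718]
eef_rot: [-3.14, 0.0, 1.574]
force: [-0.5, -1.2, -0.6]
grip_width: 0.0939
grip_force: 0.0
```

```bash
python3 - <<'E'
from m import *
c=ctrl.camera('wrist');w=fcloud(c);o=ctrl.get_obs();print(o['ee_pos'],o['eef_rot'])
def comp(name,z0,z1,x,y,rx,ry,k=3):
    m=(w[...,2]>z0)&(w[...,2]<z1)&(abs(w[...,0]-x)<rx)&(abs(w[...,1]-y)<ry)
    n,l,s,_=cv2.connectedComponentsWithStats(m.astype(np.uint8));i=1+np.argmax(s[1:,4]);p=w[l==i];print(name,s[i],rect(p),'zmed',np.median(p[:,2]))
comp('rack',.015,.07,.45,.215,.06,.15)
m=(w[...,2]>.041)&(w[...,2]<.06)&(abs(w[...,0]-.45)<.04)&(abs(w[...,1]-.215)<.12);print('hooks y',np.median(w[m][:,1]),m.sum())
E
```

```text
[0.44973144 0.20761826 0.17217984] [-3.14111490e+00  2.98564195e-04  1.57326006e+00]
rack [  291    85    58   191 10044] (array([449. , 214.1]), array([ 58. , 210.6]), 89.5) zmed 0.03258060072439403
hooks y 0.3050696415297723 475
```

>>> carry_out:
  motion: "0 0.0035 0 0 0 0 0;0 0.003 0 0 0 0 0;0 0 -0.02 0 0 0 0;0 0 -0.03 0 0 0 0;0 0 -0.03 0 0 0 0;0 0 -0.03 0 0 0 0;0 0 -0.025 0 0 0 0;0 0 -0.015 0 0 0 0;0 0 -0.01 0 0 0 0;0 0 -0.005 0 0 0 0;0 0 0 0 0 0 0;0 0 0 0 0 0 0;0 0 0 0 0 0 0"

```text
time_s: 29.22
ee_pos: [0.4508, 0.2137, 0.0085]
eef_rot: [3.14, -0.001, 1.571]
force: [-0.8, 0.5, -0.7]
grip_width: 0.0942
grip_force: 0.0
```

>>> carry_out:
  motion: "0 0 0 0 0 0 60;0 0 0 0 0 0 100;0 0 0 0 0 0 150;0 0 0 0 0 0 200;0 0 0 0 0 0 200;0 0 0 0 0 0 200;0 0 0 0 0 0 200;0 0 0 0 0 0 200;0 0 0 0 0 0 200"
  grip_force: 35

```text
time_s: 29.97
ee_pos: [0.45, 0.2135, 0.0075]
eef_rot: [-3.141, 0.0, 1.571]
force: [-2.6, -0.3, 3.3]
grip_width: 0.0577
grip_force: 35.0
```

>>> carry_out:
  motion: "0 0 0.008 0 0 0 200;0 0 0.015 0 0 0 200;0 0 0.025 0 0 0 200;0 0 0.03 0 0 0 200;0 0 0.03 0 0 0 200;0 0 0.02 0 0 0 200;0 0 0.012 0 0 0 200;0 0 0 0 0 0 200;0 0 0 0 0 0 200"

```text
time_s: 30.72
ee_pos: [0.4501, 0.2134, 0.1475]
eef_rot: [3.141, -0.0, 1.571]
force: [-0.2, -0.8, -4.0]
grip_width: 0.058
grip_force: 35.0
```

>>> carry_out:
  motion: "-0.001 -0.01 0 0 0 0 200;-0.001 -0.018 0 0 0 -0.2 200;-0.001 -0.023 0 0 0 -0.2 200;-0.001 -0.025 0 0 0 -0.2 200;-0.001 -0.025 0 0 0 -0.2 200;-0.001 -0.025 0 0 0 -0.2 200;-0.001 -0.025 0 0 0 -0.2 200;-0.001 -0.025 0 0 0 -0.2 200;-0.001 -0.025 0 0 0 -0.3 200;-0.001 -0.025 0 0 0 -0.3 200;-0.001 -0.025 0 0 0 -0.3 200;-0.001 -0.025 0 0 0 -0.3 200;-0.001 -0.025 0 0 0 -0.3 200;-0.001 -0.025 0 0 0 -0.3 200;-0.001 -0.025 0 0 0 -0.3 200;0 -0.025 0 0 0 -0.2 200;0 -0.018 0 0 0 0 200;0 -0.009 0 0 0 0 200;0 -0.005 0 0 0 0 200;0 0 0 0 0 0 200"

```text
time_s: 32.38
ee_pos: [0.4347, -0.1948, 0.1468]
eef_rot: [-3.14, -0.001, 1.506]
force: [-0.8, 0.1, -3.0]
grip_width: 0.0577
grip_force: 35.0
```

```bash
python3 - <<'E'
from m import *
c=ctrl.camera('wrist');w=fcloud(c);save('w8',c['pixels']);o=ctrl.get_obs();print(o['ee_pos'],o['eef_rot'],o['force'],o['moment'])
m=(w[...,2]>.155)&(w[...,2]<.2)&(abs(w[...,0]-.435)<.04)&(w[...,1]>-.2)&(w[...,1]<-.05)
p=w[m];print('rack seen',len(p),rect(p));
for a in(-.16,-.14,-.12,-.11):
    q=p[abs(p[:,1]-a)<.01]; 
    if len(q): print(a,np.median(q,0),np.percentile(q[:,0],[2,98]))
E
```

```text
[ 0.43484452 -0.19413168  0.14693025] [-3.14066018e+00 -5.58813228e-04  1.50643375e+00] [-0.16694364  0.69481386 -3.7876781 ] [-0.0015948  -0.09550638  0.00863139]
rack seen 24931 (array([ 435. , -143.7]), array([ 80. , 112.7]), 90.0)
-0.16 [ 0.43740723 -0.15979385  0.17167837] [0.40980032 0.46474139]
-0.14 [ 0.43883337 -0.13986314  0.17177557] [0.41121279 0.46617   ]
-0.12 [ 0.4400748  -0.11970972  0.172651  ] [0.41257108 0.46733823]
-0.11 [ 0.4405986  -0.10995224  0.17517693] [0.4134154  0.46804921]
```

View pics/w8.png

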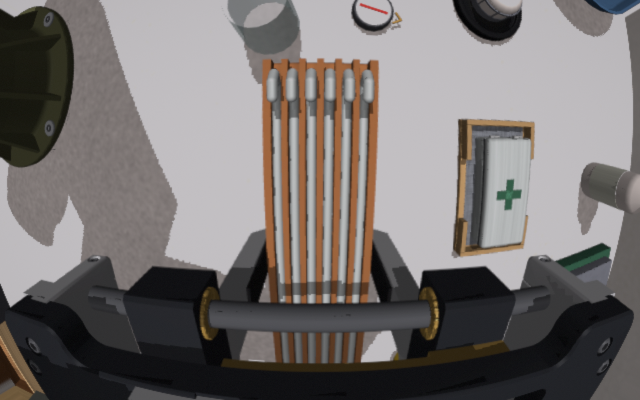

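The rack is level, turned to match the cradle and clear of the glass (262,20). I lower it.

>>> carry_out:
  motion: "0 0 -0.015 0 0 0 200;0 0 -0.02 0 0 0 200;0 0 -0.025 0 0 0 200;0 0 -0.025 0 0 0 200;0 0 -0.02 0 0 0 200;0 0 -0.012 0 0 0 200;0 0 -0.006 0 0 0 200;0 0 -0.003 0 0 0 200;0 0 -0.002 0 0 0 200;0 0 -0.001 0 0 0 200;0 0 0 0 0 0 200;0 0 0 0 0 0 200;0 0 0 0 0 0 200"

```text
time_s: 33.52
ee_pos: [0.4354, -0.1946, 0.0189]
eef_rot: [3.141, 0.0, 1.507]
force: [0.7, -0.3, -3.3]
grip_width: 0.0576
grip_force: 35.0
```

>>> carry_out:
  motion: "0 0 -0.001 0 0 0 200;0 0 -0.001 0 0 0 200;0 0 -0.0005 0 0 0 200;0 0 0 0 0 0 200;0 0 0 0 0 0 200"

```text
time_s: 33.93
ee_pos: [0.4352, -0.1945, 0.0159]
eef_rot: [-3.141, -0.0, 1.507]
force: [-0.6, -0.4, -3.8]
grip_width: 0.0576
grip_force: 35.0
```

>>> carry_out:
  motion: "0 0 -0.0007 0 0 0 200;0 0 -0.0007 0 0 0 200;0 0 0 0 0 0 200;0 0 0 0 0 0 200"

```text
time_s: 34.27
ee_pos: [0.4353, -0.1945, 0.0154]
eef_rot: [3.142, 0.0, 1.507]
force: [-4.5, 2.6, 12.3]
grip_width: 0.0576
grip_force: 35.0
```

Firm contact. I release and retreat.

>>> carry_out:
  motion: "0 0 0.0007 0 0 0 200;0 0 0 0 0 0 130;0 0 0 0 0 0 90;0 0 0 0 0 0 50;0 0 0 0 0 0 0;0 0 0 0 0 0 0;0 0 0 0 0 0 0;0 0 0.02 0 0 0 0;0 0 0.03 0 0 0 0;0 0 0.03 0 0 0 0;0 0 0.03 0 0 0 0;0 0 0.03 0 0 0 0;0 0 0.03 0 0 0 0;0 -0.02 0.02 0 0 0 0;0 -0.03 0.02 0 0 0 0;0 -0.03 0.02 0 0 0 0;0 -0.02 0.02 0 0 0 0;0 0 0 0 0 0 0;0 0 0 0 0 0 0"

```text
time_s: 35.85
ee_pos: [0.4351, -0.2951, 0.2653]
eef_rot: [3.141, 0.0, 1.505]
force: [-0.4, -0.2, 0.8]
grip_width: 0.094
grip_force: 0.0
```

```bash
python3 - <<'E'
from m import *
c=ctrl.camera('wrist');w=fcloud(c);o=ctrl.get_obs();print(o['ee_pos'],o['time_s'])
def comp(name,z0,z1,x,y,rx,ry):
    m=(w[...,2]>z0)&(w[...,2]<z1)&(abs(w[...,0]-x)<rx)&(abs(w[...,1]-y)<ry)
    n,l,s,_=cv2.connectedComponentsWithStats(m.astype(np.uint8))
    if n<2: print(name,'none');return
    i=1+np.argmax(s[1:,4]);p=w[l==i];print(name,s[i],rect(p),'zmed',np.median(p[:,2]))
comp('rack',.033,.07,.435,-.19,.06,.14);comp('cradle',.0055,.07,.435,-.19,.075,.14);comp('tin',.033,.06,.64,-.2,.08,.1)
c=ctrl.camera('scene');save('s9',c['pixels'])
E
```

```text
[ 0.43499689 -0.29417765  0.26449184] 35.9
rack [ 291   22   46  158 6773] (array([ 435.2, -193.3]), array([ 57.9, 210.2]), 86.2) zmed 0.04175352103245844
cradle [  280    17    69   172 11412] (array([ 435.3, -193.9]), array([ 95.4, 249.4]), 85.7) zmed 0.0386818450402617
tin [ 439   59   42   89 3301] (array([ 639.6, -201.8]), array([ 61. , 125.2]), 90.4) zmed 0.04367072180253001
```

View pics/s9.png

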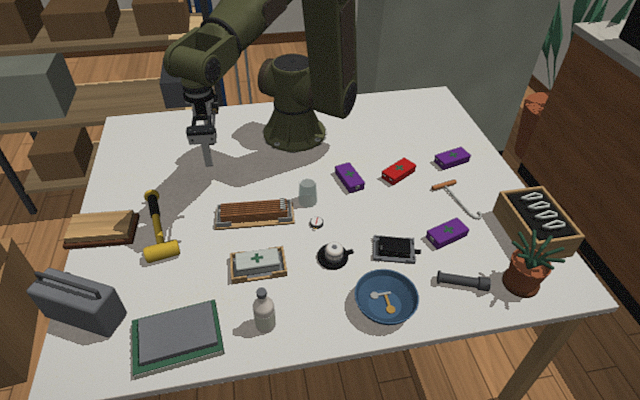

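All four things are in place: rack (254,213), tin (258,263), lantern (334,253), bank (395,248). The glass (308,193) and the mallet are unmoved. I hand in.

```bash
python3 -c "
from station import ctrl
print(ctrl.hand_in())"
```

```text
the job is handed in; nothing more can be done
None
```

The lantern, power bank, tin and peg rack are each set flat in their own places in the order asked, the glass and mallet look unmoved, and the job was handed in at about 36 s; the hand-in gave no verdict.

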